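# Take the block battery pack out of its push-push charger

### The arm

A 6-joint arm with a two-finger parallel gripper is mounted at the origin on the work surface. World frame = base frame: x ahead of the robot, y to its left, z up, the work surface at z = 0. Lengths are in m, angles in degrees, forces in N, time in s.
With the tool pointing down it reaches from about 0.4 to 0.825 m from the base axis. Payload 7 kg.
Tool frame: the origin (TCP) lies on the centre line of the jaws, within the pads' length; the fingertips stand 11 mm ahead of it and the grasp point (between the pads) lies 8 mm behind it; z points along the fingers, y is the direction in which the jaws open and shut (so a half turn about z gives the same grasp; the last joint's range is limited). The gripper opens to 88 mm and grips with 3 to 60 N. Pads are 19 mm wide; open, the fingers measure 130 mm over their backs; the gripper's body (78 mm by 193 mm) begins 47 mm behind the grasp point.
Start: joints at [85.205, 20.546, 0.682, 0, -70.136, -16.507], TCP at [0.245, 0.629, 0.238] pointing down, gripper open.
Joint ranges: [-176.03, 176.03], [-82.01, 121.73], [-58.28, 71.71], [-173.87, 95.51], [-174.79, -0.11], [-173.66, 173.66]. Speed limits (degrees/s): [136.94, 136.94, 172.46, 180, 180, 180].

### API

Orientations are given as [roll, pitch, yaw] about the fixed x, y, z axes, in that order (R = Rz(yaw) Ry(pitch) Rx(roll)).
In Python, from plant import ctrl, cams, order gives the robot as it stands.
- The arm moves only by the tool jog_arm, never from a script. Its argument "motion" is a list of rows, each an object with "offset": the shift along the tool's x, y, z in mm, a list of three; "roll": the turn about the tool's z in rad; "hand": the finger opening in mm, from 0 to 87.6. A call has 1 to 20 rows; each row is the pose to reach, as a shift and turn from the pose commanded when the call began, along the tool's axes at that moment; what a row does not reach only later rows make up. A row lasts 1/12 s, in which the tool goes at most 41.7 mm and 7.16 degrees, less where a joint would pass 70% of its speed; a pose out of reach is approached as far as the arm can. A call with a gripper value outside its range is refused whole. The fingers move at their own pace and stop on an object; the grip force is fixed at half the most. Time passes only in rows, so rows that repeat a pose let the fingers close. It gives the time, the measured TCP pose, the force and the opening at its end, in the units of the state.
- ctrl.get_obs(): the state, without advancing time (a new reading comes with each control period).
- cams.snapshot(name): name is "scene" or "top" or "wrist"; returns a dict with "img" (384x512x3 uint8, red, green, blue), "K" (3x3 intrinsics, pixels), "cam_to_world" (4x4, takes a point from camera to world coordinates); the wrist camera has in their place "T_tool_cam" (4x4, takes a point from camera to tool coordinates, whose origin is the TCP and whose axes are the flange's). Camera axes: x right, y down, z forward; pixel columns grow to the right and rows downward; lengths in m; the calibration is good to about 2 mm. A picture is of the moment at which its call begins: read the wrist's pose just before it. There is no depth.
- order.close_job(): hands the job in, once; it reports no verdict.
The state is a dict: "clock": time; "joint_pos": joint angles; "qvel": joint speeds; "tau": joint torques, N m; "tool_pos": TCP position; "orientation": TCP orientation; "force": force on the tool from outside, world axes, zero at the start; "moment": the same for the moment, N m; "opening": finger opening in m.
Only numpy, scipy, OpenCV 4.12 (cv2) and the standard library are available. Lean on these libraries where they do the work, as an engineer would, in place of code of your own. Each camera call takes 0.05 s, during which the arm holds its last target. There are 200 camera calls.

### The job

The block-shaped battery pack is latched in its charger: push it down until the latch lets go, let it spring up, then draw it out and set it down standing upright in the shallow metal tray, letting go only when it stands there. Leave the round pack latched in the other charger as it is.

Things in the scene. Friction and masses are not known exactly. Their poses are not given: they have to be found in the camera images.
- block_pack_centre (a point): Centre of the block-shaped battery pack: black plastic, 30 (its x) x 46 (its y) x 80 mm (its z, up), about 0.2 kg, top and underside flat, 40 mm above and below this point. It sits upright in a close-fitting bay in the middle of its charger, axes along the charger's. Latched, its top is 12 mm above the charger's top; sprung up, 40 mm: then grip its sides, draw it straight up 45 mm to clear the bay.
- round_pack_centre (a point): Centre of the other battery pack, a round one: black cylinder, 36 mm across, 80 mm tall, upright and latched in the other, like charger, its top 12 mm above that charger's top. To be left alone.
- block_charger: Block pack's charger: fixed grey box, 116 (x) x 104 (y) x 88 mm (z) high, bay in the middle of its top. Origin: centre of its underside on the table. Press the pack's top straight down 5 to 8 mm (5 to 8 N; hard stop at 9 mm) and the latch lets go; no longer pressed, the pack rises by itself within 1 s to 28 mm above its latched height and stays there, loose. The latch does not catch again.
- tray: Shallow empty aluminium tray with a cork mat, fixed, 130 (x) x 150 (y) mm outside, walls 4 mm thick and 24 mm high, inner floor 4 mm above the origin. Origin: centre of its underside on the table; z up.
Mind the look-alikes: they are no part of the job. What is shaped like the part that bears block_pack_centre but blue, red or yellow is not meant.

How it is judged (in metres and radians):
On the way, in this order (a step that is already met when the one before it is completed fails the run):
1. the block pack is pressed at least 3 mm deeper into its charger (z of block_pack_centre in the frame of block_charger below 0.057 m), for 0.03 s.
2. the latch has let go: the block pack has risen at least 18 mm above its latched height (z of block_pack_centre in the frame of block_charger above 0.078 m), for 0.1 s.
3. the block pack, still held, is lowered over the tray's inside to within 15 mm of its floor (x of block_pack_centre in the frame of tray between -0.05 and 0.05 m and y of block_pack_centre in the frame of tray between -0.06 and 0.06 m and z of block_pack_centre in the frame of tray below 0.059 m and contact force between the fingers and block_pack above 0.3 N), for 0.05 s.
At the end, for the whole second after the job is handed in: The block pack stands at rest and upright (within 10 degrees) on the tray's floor (height within 6 mm), its centre inside the tray (within 50 mm of the tray's centre along x, 60 mm along y); the round pack is within 10 mm of where it was (x of block_pack_centre in the frame of tray between -0.05 and 0.05 m and y of block_pack_centre in the frame of tray between -0.06 and 0.06 m and z of block_pack_centre in the frame of tray between 0.038 and 0.05 m and angle between block_pack_centre's own z axis and vertical below 0.17 rad and linear speed of block_pack below 0.02 m/s and distance of round_pack_centre from where it was at the start of the episode below 0.01 m); the robot touches nothing.
It fails at once if the round pack is moved by more than 10 mm (distance of round_pack_centre from where it was at the start of the episode above 0.01 m).
It also fails if it takes over 45 s, if anything falls off the work surface, if the arm or the gripper's body presses on something with over 40 N, if the wrist force passes 120 N, or if a joint passes its speed limit or range.

## Working session

There is one attempt and no reset: what is moved stays moved. The work goes in short steps, Python scripts to look and compute and a tool call to move; the robot and the scene stay as the last step left them, time stands still between calls to the robot, and variables do not carry over. Pictures are saved under pics/ and viewed, about 8 in all and at most 12, crops included, and the job is handed in when it is done.

Besides the shell and the picture viewer there is one more tool, called after "Call:" as name(argument=value, ...), one argument or row to a line, values as JSON. jog_arm: Moves the arm, as the interface text tells. Its arguments: {"type":"object","properties":{"motion":{"type":"array"}},"required":["motion"]}

```bash
mkdir -p pics
python3 - <<'E'
from plant import ctrl,cams
import cv2,numpy as np
o=ctrl.get_obs();print({k:np.round(o[k],4) for k in('clock','tool_pos','orientation','opening','force')})
for n in('scene','top'):
    s=cams.snapshot(n);cv2.imwrite(f'pics/{n}0.png',cv2.cvtColor(s['img'],cv2.COLOR_RGB2BGR));np.savez(f'{n}0.npz',**s);print(n,s['K'].round(1).tolist(),s['cam_to_world'].round(3).tolist())
E
```

```text
{'clock': np.float64(0.0), 'tool_pos': array([0.245 , 0.6285, 0.2366]), 'orientation': array([ 1.799074e+02, -6.800000e-03, -2.130860e+01]), 'opening': np.float64(0.0876), 'force': array([ 0.2789, -0.0576,  0.1585])}
scene [[354.4, 0.0, 260.4], [0.0, 354.4, 186.1], [0.0, 0.0, 1.0]] [[0.674, 0.467, -0.573, 0.952], [0.739, -0.406, 0.538, -0.433], [0.019, -0.786, -0.618, 0.572], [0.0, 0.0, 0.0, 1.0]]
top [[457.2, 0.0, 257.9], [0.0, 457.2, 197.4], [0.0, 0.0, 1.0]] [[-0.005, -0.998, 0.059, 0.458], [-1.0, 0.006, 0.021, -0.016], [-0.021, -0.059, -0.998, 0.986], [0.0, 0.0, 0.0, 1.0]]
```

View pics/top0.png

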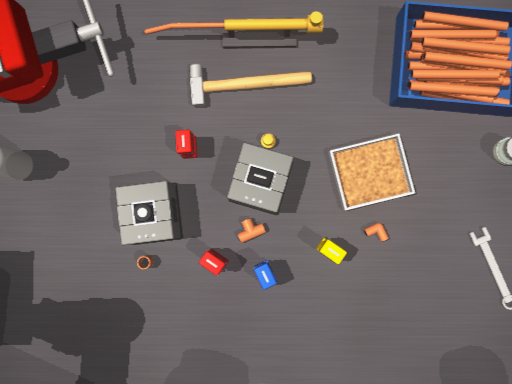

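View pics/scene0.png

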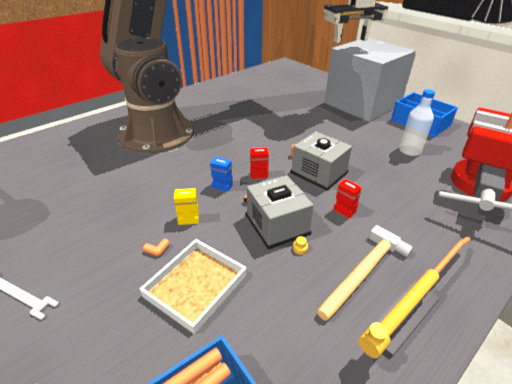

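The top view shows the block pack at about (260,177) in its charger, the round pack at about (144,212), and the tray at about (372,172).

```bash
cat > h.py <<'E'
import numpy as np,cv2
def ray(s,px,z,T=None):
    T=s['cam_to_world'] if T is None else T
    p=np.atleast_2d(np.float64(px)); d=np.c_[p,np.ones(len(p))]@np.linalg.inv(s['K']).T@T[:3,:3].T
    return T[:3,3]+d*((z-T[2,3])/d[:,2])[:,None]
def rect(P):
    (c,(w,h),a)=cv2.minAreaRect((P[:,:2]*1000).astype(np.float32)); return np.round(c,1),round(w,1),round(h,1),round(a,1)
def blob(m,seed):
    n,l,st,c=cv2.connectedComponentsWithStats(m.astype(np.uint8),connectivity=4)
    k=min((k for k in range(1,n) if st[k,4]>60),key=lambda k:np.hypot(*(c[k]-seed)))
    q=(l==k).astype(np.uint8); return max(cv2.findContours(q,cv2.RETR_EXTERNAL,cv2.CHAIN_APPROX_NONE)[0],key=len)[:,0]
E
python3 - <<'E'
from h import *
s=dict(np.load('top0.npz'));im=s['img'];g=im.max(2).astype(int);sat=g-im.min(2)
hsv=cv2.cvtColor(im,cv2.COLOR_RGB2HSV)
print('pack',rect(ray(s,blob(g<40,(260,177)),.1)), 'bottle')
for n,sd in(('blockch',(262,178)),('roundch',(147,212))):
    print(n,rect(ray(s,blob((g>75)&(sat<25),sd),.088)))
cork=(sat>60)&(hsv[...,0]<25)&(g>90)
print('cork',rect(ray(s,blob(cork,(372,172)),.004)))
c=cv2.resize(im[130:260,100:300],None,fx=4,fy=4,interpolation=cv2.INTER_CUBIC);cv2.imwrite('pics/c1.png',c[...,::-1])
E
```

```text
pack (array([805. , 392.3]), 24.1, 92.9, 19.4) bottle
blockch (array([530. ,  12.8]), 1023.4, 761.2, 89.1)
roundch (array([530. ,  12.8]), 1023.4, 761.2, 89.1)
cork (array([ 568.8, -238.5]), 120.0, 137.0, 13.7)
```

View pics/c1.png

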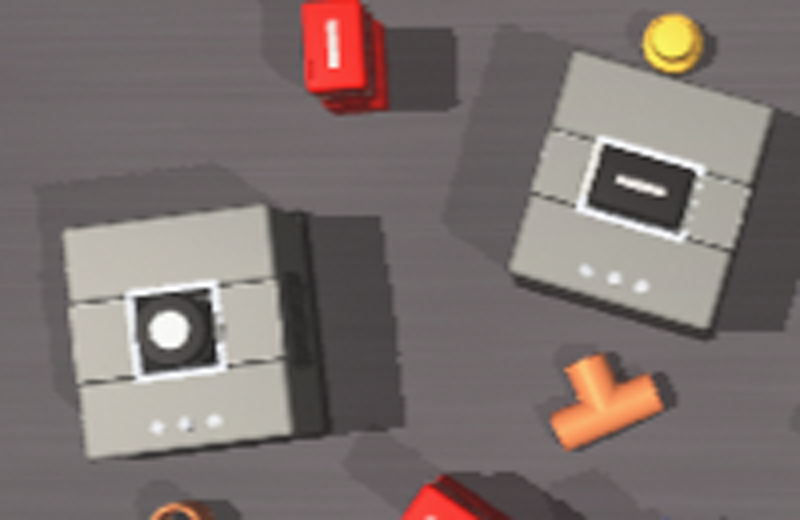

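The crop shows both charger tops clearly. The block charger's top corners are at crop (577,52), (774,105), (712,330), (512,270), and its pack's black top is at about (641,186).

```bash
cat >> h.py <<'E'
def totool(o,dp):
    from scipy.spatial.transform import Rotation as R
    return R.from_euler('xyz',o['orientation'],degrees=True).inv().apply(dp)*1000
E
python3 - <<'E'
from h import *
from plant import ctrl
s=dict(np.load('top0.npz'));f=lambda p:np.float64(p)/4+[100,130]-.375
C=ray(s,f([(577,52),(774,105),(712,330),(512,270)]),.088)
print(rect(C),C[:,:2].round(3).tolist())
F=ray(s,f([(600,140),(703,170),(684,237),(583,207)]),.0885);print('frame',rect(F))
L=ray(s,f([(641,186)]),.1);print('label',L)
for a,b in((0,3),(1,2)):d=C[a]-C[b];print('x axis yaw',np.degrees(np.arctan2(d[1],d[0])))
o=ctrl.get_obs();t=np.r_[(C.mean(0)+F.mean(0))[:2]/2,.13];print(t,totool(o,t-o['tool_pos']))
E
```

```text
(array([551.4,  -2.5]), 102.7, 115.3, 74.2) [[0.62, 0.03], [0.593, -0.068], [0.482, -0.036], [0.512, 0.062]]
frame (array([551.9,  -2.2]), 53.3, 34.4, 73.3)
label [[ 0.55183154 -0.00191803  0.1       ]]
x axis yaw -16.66719046440563
x axis yaw -15.804896373126912
[ 0.55176525 -0.00272949  0.13      ] [515.07512624 476.46870335 107.48230823]
```

Run:
```python
from h import *
from plant import ctrl
s=dict(np.load('scene0.npz'))
print('box base',ray(s,[(328,97),(372,117),(407,100),(412,155)],0).round(3).tolist())
for z in(.15,.2,.25):print('box top',z,ray(s,[(332,47),(375,72),(413,52),(362,42)],z).round(3).tolist())
t=dict(np.load('top0.npz'));print(ray(t,[(0,270),(0,340)],0).round(3))
```

```text
box base [[0.181, 0.639, 0.0], [0.389, 0.627, 0.0], [0.396, 0.853, 0.0], [0.608, 0.508, -0.0]]
box top 0.15 [[0.097, 0.736, 0.15], [0.358, 0.635, 0.15], [0.332, 0.931, 0.15], [0.132, 0.885, 0.15]]
box top 0.2 [[0.198, 0.598, 0.2], [0.428, 0.508, 0.2], [0.405, 0.769, 0.2], [0.229, 0.729, 0.2]]
box top 0.25 [[0.299, 0.459, 0.25], [0.499, 0.382, 0.25], [0.479, 0.608, 0.25], [0.326, 0.573, 0.25]]
[[0.362 0.564 0.   ]
 [0.213 0.559 0.   ]]
```

Call:
jog_arm(
  motion=[
    {"offset": [25,23,0],"roll": -0.02,"hand": 0},
    {"offset": [55,51,0],"roll": -0.04,"hand": 0},
    {"offset": [84,78,0],"roll": -0.06,"hand": 0},
    {"offset": [113,105,0],"roll": -0.08,"hand": 0},
    {"offset": [142,132,0],"roll": -0.089,"hand": 0},
    {"offset": [171,159,0],"roll": -0.089,"hand": 0},
    {"offset": [200,186,0],"roll": -0.089,"hand": 0},
    {"offset": [229,212,0],"roll": -0.089,"hand": 0},
    {"offset": [258,239,0],"roll": -0.089,"hand": 0},
    {"offset": [287,266,0],"roll": -0.089,"hand": 0},
    {"offset": [316,293,0],"roll": -0.089,"hand": 0},
    {"offset": [345,320,0],"roll": -0.089,"hand": 0},
    {"offset": [374,346,0],"roll": -0.089,"hand": 0},
    {"offset": [403,373,0],"roll": -0.089,"hand": 0},
    {"offset": [432,400,0],"roll": -0.089,"hand": 0},
    {"offset": [461,427,0],"roll": -0.089,"hand": 0},
    {"offset": [490,453,0],"roll": -0.089,"hand": 0},
    {"offset": [510,472,0],"roll": -0.089,"hand": 0},
    {"offset": [515,476,0],"roll": -0.089,"hand": 0},
    {"offset": [515,476,0],"roll": -0.089,"hand": 0},
  ],
)

```text
clock: 1.77
tool_pos: [0.5524, -0.0037, 0.2368]
orientation: [179.9, 0.1, -16.4]
force: [0.6, 0.3, -0.4]
opening: 0.0004
```

Run:
```python
from h import *
from plant import ctrl,cams
o=ctrl.get_obs();print({k:np.round(o[k],4) for k in('clock','tool_pos','orientation','opening','force')})
print(totool(o,np.array([.5518,-.0024,.111])-o['tool_pos']))
s=cams.snapshot('wrist');cv2.imwrite('pics/w1.png',s['img'][...,::-1]);np.savez('w1.npz',pos=o['tool_pos'],rpy=o['orientation'],**s)
```

```text
{'clock': np.float64(1.7667), 'tool_pos': array([ 0.5524, -0.0037,  0.2368]), 'orientation': array([ 1.79948e+02,  6.93000e-02, -1.63914e+01]), 'opening': np.float64(0.0004), 'force': array([ 0.5878,  0.2894, -0.4007])}
[ -0.75004045  -1.16054603 125.76426622]
```

View pics/w1.png

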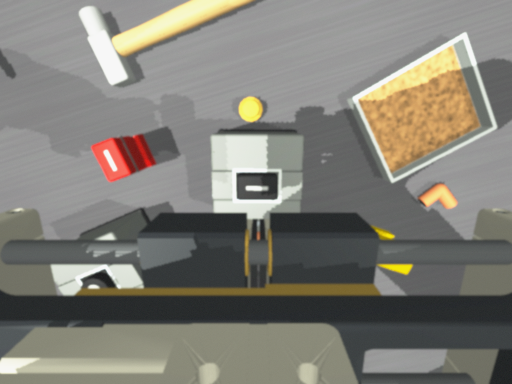

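The wrist view shows the block charger square to the tool. Its pack's black top spans about (236..281, 172..203). I'll check that by ray and then press.

Run:
```python
from h import *
from scipy.spatial.transform import Rotation as R
s=dict(np.load('w1.npz'));W=np.eye(4);W[:3,:3]=R.from_euler('xyz',s['rpy'],degrees=True).as_matrix();W[:3,3]=s['pos'];T=W@s['T_tool_cam']
print(ray(s,[(257.5,187.5)],.1,T), ray(s,[(213,134),(302,133)],.088,T), ray(s,[(355,101),(466,35),(495,127),(393,181)],.024,T).mean(0))
```

```text
[[ 0.55114426 -0.00283192  0.1       ]] [[ 0.61972299  0.02757621  0.088     ]
 [ 0.59329682 -0.06586391  0.088     ]] [ 0.56589894 -0.23668978  0.024     ]
```

Call:
jog_arm(
  motion=[
    {"offset": [0,-1,20],"roll": 0,"hand": 0},
    {"offset": [-1,-1,45],"roll": 0,"hand": 0},
    {"offset": [-1,-1,70],"roll": 0,"hand": 0},
    {"offset": [-1,-1,90],"roll": 0,"hand": 0},
    {"offset": [-1,-1,105],"roll": 0,"hand": 0},
    {"offset": [-1,-1,114],"roll": 0,"hand": 0},
    {"offset": [-1,-1,118],"roll": 0,"hand": 0},
    {"offset": [-1,-1,118],"roll": 0,"hand": 0},
  ],
)

```text
clock: 2.48
tool_pos: [0.551, 0.0002, 0.1191]
orientation: [180.0, 0.1, -16.1]
force: [0.3, -0.6, -0.0]
opening: 0.0002
```

Call:
jog_arm(
  motion=[
    {"offset": [0,2,4],"roll": 0,"hand": 0},
    {"offset": [0,2,7],"roll": 0,"hand": 0},
    {"offset": [0,2,9],"roll": 0,"hand": 0},
    {"offset": [0,2,11],"roll": 0,"hand": 0},
    {"offset": [0,2,12],"roll": 0,"hand": 0},
    {"offset": [0,2,12],"roll": 0,"hand": 0},
  ],
)

```text
clock: 2.98
tool_pos: [0.5513, -0.0023, 0.1081]
orientation: [-180.0, -0.1, -16.2]
force: [-0.9, 1.0, 3.3]
opening: 0.0003
```

Call:
jog_arm(
  motion=[
    {"offset": [0,0,1],"roll": 0,"hand": 0},
    {"offset": [0,0,2],"roll": 0,"hand": 0},
    {"offset": [0,0,3],"roll": 0,"hand": 0},
    {"offset": [0,0,4],"roll": 0,"hand": 0},
    {"offset": [0,0,4],"roll": 0,"hand": 0},
  ],
)

```text
clock: 3.4
tool_pos: [0.551, -0.0023, 0.1035]
orientation: [-180.0, -0.0, -16.2]
force: [-0.6, 1.2, 4.9]
opening: 0.0007
```

Call:
jog_arm(
  motion=[
    {"offset": [0,0,0.7],"roll": 0,"hand": 0},
    {"offset": [0,0,1.3],"roll": 0,"hand": 0},
    {"offset": [0,0,1.3],"roll": 0,"hand": 0},
  ],
)

```text
clock: 3.65
tool_pos: [0.5511, -0.0023, 0.1023]
orientation: [-180.0, -0.0, -16.2]
force: [-0.5, 0.5, 5.2]
opening: 0.0004
```

Call:
jog_arm(
  motion=[
    {"offset": [0,0,-10],"roll": 0,"hand": 0},
    {"offset": [0,0,-35],"roll": 0,"hand": 0},
    {"offset": [0,0,-65],"roll": 0,"hand": 0},
    {"offset": [0,0,-90],"roll": 0,"hand": 87},
    {"offset": [0,0,-100],"roll": 0,"hand": 87},
    {"offset": [0,0,-100],"roll": 0,"hand": 87},
    {"offset": [0,0,-100],"roll": 0,"hand": 87},
    {"offset": [0,0,-100],"roll": 0,"hand": 87},
    {"offset": [0,0,-100],"roll": 0,"hand": 87},
    {"offset": [0,0,-100],"roll": 0,"hand": 87},
    {"offset": [0,0,-100],"roll": 0,"hand": 87},
    {"offset": [0,0,-100],"roll": 0,"hand": 87},
    {"offset": [0,0,-100],"roll": 0,"hand": 87},
  ],
)

```text
clock: 4.73
tool_pos: [0.5508, -0.0024, 0.2019]
orientation: [180.0, 0.0, -16.2]
force: [-0.4, -0.6, -0.5]
opening: 0.0615
```

Run:
```python
from h import *
from plant import ctrl,cams
o=ctrl.get_obs();print({k:np.round(o[k],4) for k in('clock','tool_pos','orientation','opening','force')})
s=cams.snapshot('wrist');np.savez('w2.npz',pos=o['tool_pos'],rpy=o['orientation'],**s)
t=cams.snapshot('scene')['img'][130:270,200:400]
a=cv2.resize(s['img'][:270,100:420],(480,405));b=cv2.resize(t,None,fx=1.6,fy=2.4)[:405]
b=cv2.copyMakeBorder(b,0,405-b.shape[0],0,0,cv2.BORDER_CONSTANT)
cv2.imwrite('pics/w2.png',np.hstack([a,b])[...,::-1])
```

```text
{'clock': np.float64(4.7333), 'tool_pos': array([ 0.5508, -0.0024,  0.2019]), 'orientation': array([ 1.79977e+02,  3.02000e-02, -1.62004e+01]), 'opening': np.float64(0.0615), 'force': array([-0.4256, -0.5809, -0.5298])}
```

View pics/w2.png

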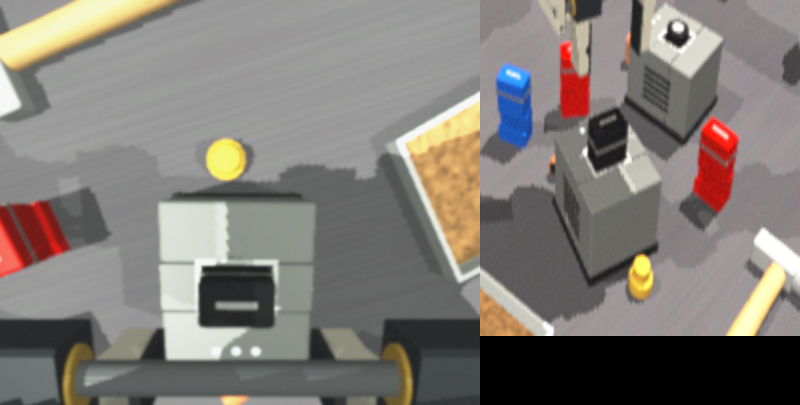

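The pack has sprung up: its top is at left crop (236,300), with the side faces showing. I'll descend around its 46 mm sides and grip.

Call:
jog_arm(
  motion=[
    {"offset": [0,0,5],"roll": 0,"hand": 87},
    {"offset": [0,0,12],"roll": 0,"hand": 87},
    {"offset": [0,0,25],"roll": 0,"hand": 87},
    {"offset": [0,0,45],"roll": 0,"hand": 87},
    {"offset": [0,0,65],"roll": 0,"hand": 87},
    {"offset": [0,0,82],"roll": 0,"hand": 87},
    {"offset": [0,0,91],"roll": 0,"hand": 87},
    {"offset": [0,0,94],"roll": 0,"hand": 87},
    {"offset": [0,0,94],"roll": 0,"hand": 87},
    {"offset": [0,0,94],"roll": 0,"hand": 30},
    {"offset": [0,0,94],"roll": 0,"hand": 30},
    {"offset": [0,0,94],"roll": 0,"hand": 30},
    {"offset": [0,0,94],"roll": 0,"hand": 30},
    {"offset": [0,0,94],"roll": 0,"hand": 30},
    {"offset": [0,0,94],"roll": 0,"hand": 30},
    {"offset": [0,0,94],"roll": 0,"hand": 30},
    {"offset": [0,0,94],"roll": 0,"hand": 30},
    {"offset": [0,0,94],"roll": 0,"hand": 30},
  ],
)

```text
clock: 6.33
tool_pos: [0.551, -0.0023, 0.1084]
orientation: [-180.0, -0.0, -16.2]
force: [0.2, 0.8, 1.7]
opening: 0.0457
```

Call:
jog_arm(
  motion=[
    {"offset": [0,0,-4],"roll": 0,"hand": 30},
    {"offset": [0,0,-10],"roll": 0,"hand": 30},
    {"offset": [0,0,-20],"roll": 0,"hand": 30},
    {"offset": [0,0,-32],"roll": 0,"hand": 30},
    {"offset": [0,0,-44],"roll": 0,"hand": 30},
    {"offset": [0,0,-56],"roll": 0,"hand": 30},
    {"offset": [0,0,-66],"roll": 0,"hand": 30},
    {"offset": [0,0,-70],"roll": 0,"hand": 30},
    {"offset": [4,10,-70],"roll": 0,"hand": 30},
    {"offset": [11,30,-70],"roll": 0,"hand": 30},
    {"offset": [20,55,-70],"roll": 0,"hand": 30},
    {"offset": [30,82,-70],"roll": 0,"hand": 30},
    {"offset": [40,109,-70],"roll": 0,"hand": 30},
    {"offset": [50,136,-70],"roll": 0,"hand": 30},
    {"offset": [60,163,-70],"roll": 0,"hand": 30},
    {"offset": [69,188,-70],"roll": 0,"hand": 30},
    {"offset": [76,207,-70],"roll": 0,"hand": 30},
    {"offset": [80,217,-70],"roll": 0,"hand": 30},
    {"offset": [81,221,-70],"roll": 0,"hand": 30},
    {"offset": [81,221,-70],"roll": 0,"hand": 30},
  ],
)

```text
clock: 8.0
tool_pos: [0.5665, -0.2379, 0.1776]
orientation: [180.0, 0.1, -16.3]
force: [-0.7, 0.6, -2.6]
opening: 0.0458
```

Run:
```python
from h import *
from plant import ctrl,cams
o=ctrl.get_obs();print({k:np.round(o[k],4) for k in('clock','tool_pos','orientation','opening','force')})
t=cams.snapshot('scene')['img'][130:350,90:350]
cv2.imwrite('pics/s3.png',cv2.resize(t,None,fx=2.5,fy=2.5)[...,::-1])
```

```text
{'clock': np.float64(8.0), 'tool_pos': array([ 0.5665, -0.2379,  0.1776]), 'orientation': array([ 1.799967e+02,  6.720000e-02, -1.628790e+01]), 'opening': np.float64(0.0458), 'force': array([-0.7377,  0.5984, -2.6239])}
```

View pics/s3.png

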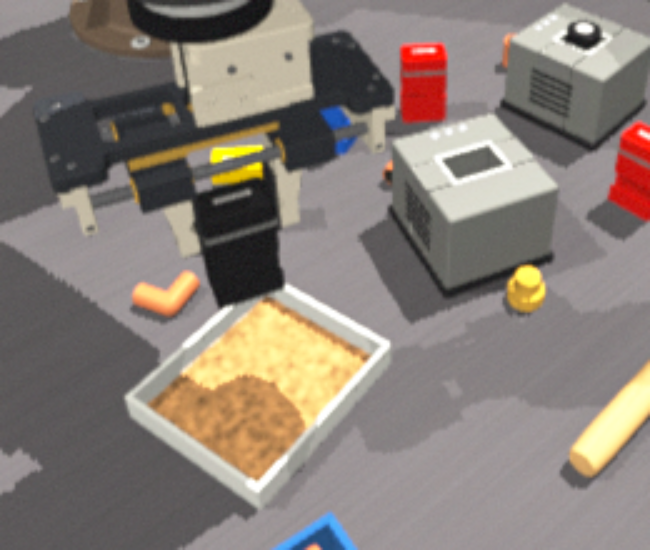

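The pack is held upright over the tray (crop (240,250)) and the charger bay is empty. Next I lower it.

Call:
jog_arm(
  motion=[
    {"offset": [0,0,5],"roll": 0,"hand": 30},
    {"offset": [0,0,15],"roll": 0,"hand": 30},
    {"offset": [0,0,30],"roll": 0,"hand": 30},
    {"offset": [0,0,45],"roll": 0,"hand": 30},
    {"offset": [0,0,60],"roll": 0,"hand": 30},
    {"offset": [0,0,75],"roll": 0,"hand": 30},
    {"offset": [0,0,88],"roll": 0,"hand": 30},
    {"offset": [0,0,98],"roll": 0,"hand": 30},
    {"offset": [0,0,104],"roll": 0,"hand": 30},
    {"offset": [0,0,108],"roll": 0,"hand": 30},
    {"offset": [0,0,110],"roll": 0,"hand": 30},
    {"offset": [0,0,110],"roll": 0,"hand": 30},
    {"offset": [0,0,110],"roll": 0,"hand": 30},
  ],
)

```text
clock: 9.13
tool_pos: [0.5674, -0.2373, 0.0688]
orientation: [-180.0, -0.1, -16.2]
force: [0.1, -1.1, -1.7]
opening: 0.0458
```

Call:
jog_arm(
  motion=[
    {"offset": [0,0,1],"roll": 0,"hand": 30},
    {"offset": [0,0,2],"roll": 0,"hand": 30},
    {"offset": [0,0,3],"roll": 0,"hand": 30},
    {"offset": [0,0,3],"roll": 0,"hand": 30},
  ],
)

```text
clock: 9.47
tool_pos: [0.5669, -0.2373, 0.0653]
orientation: [-180.0, -0.0, -16.2]
force: [-0.1, -0.6, -2.3]
opening: 0.0457
```

Call:
jog_arm(
  motion=[
    {"offset": [0,0,0.7],"roll": 0,"hand": 30},
    {"offset": [0,0,1.3],"roll": 0,"hand": 30},
    {"offset": [0,0,1.3],"roll": 0,"hand": 30},
  ],
)

```text
clock: 9.72
tool_pos: [0.5671, -0.2373, 0.0645]
orientation: [180.0, -0.0, -16.2]
force: [-1.0, -0.2, 3.1]
opening: 0.0458
```

The force changed sign, so the pack is standing on the floor. I'll release it and withdraw straight up.

Call:
jog_arm(
  motion=[
    {"offset": [0,0,0],"roll": 0,"hand": 48},
    {"offset": [0,0,0],"roll": 0,"hand": 52},
    {"offset": [0,0,0],"roll": 0,"hand": 60},
    {"offset": [0,0,0],"roll": 0,"hand": 75},
    {"offset": [0,0,0],"roll": 0,"hand": 75},
    {"offset": [0,0,0],"roll": 0,"hand": 75},
    {"offset": [0,0,0],"roll": 0,"hand": 75},
    {"offset": [0,0,-5],"roll": 0,"hand": 75},
    {"offset": [0,0,-15],"roll": 0,"hand": 75},
    {"offset": [0,0,-35],"roll": 0,"hand": 75},
    {"offset": [0,0,-60],"roll": 0,"hand": 75},
    {"offset": [0,0,-85],"roll": 0,"hand": 75},
    {"offset": [0,0,-110],"roll": 0,"hand": 75},
    {"offset": [0,0,-125],"roll": 0,"hand": 75},
    {"offset": [0,0,-130],"roll": 0,"hand": 75},
    {"offset": [0,0,-130],"roll": 0,"hand": 75},
  ],
)

```text
clock: 11.05
tool_pos: [0.5678, -0.2374, 0.1964]
orientation: [-180.0, -0.2, -16.2]
force: [-0.6, -0.0, -1.1]
opening: 0.0749
```

Run:
```python
from h import *
from plant import ctrl,cams
o=ctrl.get_obs();print({k:np.round(o[k],4) for k in('clock','tool_pos','opening','force')})
t=cams.snapshot('scene')['img'][130:350,90:350]
cv2.imwrite('pics/s4.png',cv2.resize(t,None,fx=2.5,fy=2.5)[...,::-1])
```

```text
{'clock': np.float64(11.05), 'tool_pos': array([ 0.5678, -0.2374,  0.1964]), 'opening': np.float64(0.0749), 'force': array([-0.5741, -0.0291, -1.1057])}
```

View pics/s4.png

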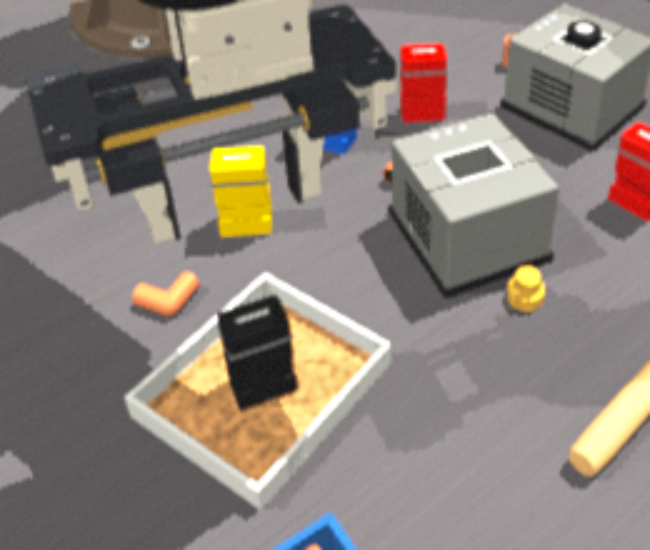

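The block pack stands upright near the middle of the tray (crop (258,350)). The gripper is clear of it, and the round pack is still in its charger (583,35).

```bash
python3 -c "
from plant import order
print(order.close_job())"
```

```text
the job is handed in; nothing more can be done
None
```

The block pack now stands upright in the metal tray, and the job is handed in at about 11 s of the 45 s allowed. No verdict was reported.

- **Press and release:** I pressed the pack down about 8.5 mm with the closed fingers, and the force rose to about 5 N. It then sprang up, which the pictures confirmed.
- **Move:** I gripped it across its 46 mm sides (the fingers stopped at 45.7 mm), drew it up 70 mm and carried it to the tray. I let go only after the vertical force changed from -2.3 to +3.1 N, meaning it was resting on the floor.
- **Last check:** The final scene picture shows the pack upright near the tray's centre and the gripper well above it. The round pack is still in its charger. I judged this by eye and did not measure the final tilt or the round pack's position.
- **Disagreements:** The two camera measurements of the tray's centre differed by about 3 mm, so I aimed between them. While descending to press, the tool drifted about 2 mm sideways, and I corrected it before contact.

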